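# Index a vial carousel by hand through one full turn

### The arm

A 7-joint arm with a two-finger parallel gripper is mounted at the origin on the work surface. World frame = base frame: x ahead of the robot, y to its left, z up, the work surface at z = 0. Lengths are in m, angles in rad, forces in N, time in s.
With the tool pointing down it reaches from about 0.425 to 0.875 m from the base axis. Payload 4.7 kg.
Tool frame: the origin (TCP) lies midway between the tips of the shut fingers; the grasp point (between the pads) lies 19 mm behind it; z points along the fingers, y is the line along which they close (so a half turn about z gives the same grasp; the last joint's range is limited). The gripper opens to 87 mm and grips with 3 to 60 N. Pads are 19 mm wide; open, the fingers measure 117 mm over their backs; the gripper's body (75 mm by 190 mm) begins 51 mm behind the grasp point.
Start: joints at [-1.31, 0.321, -0.07, 1.45, 0.023, 1.371, -0.057], TCP at [0.159, 0.63, 0.223] pointing down, gripper open.
Joint ranges: [-2.86, 2.86], [-0.3, 2.09], [-1.38, 1.24], [0.06, 2.45], [-1.56, 4.7], [0.09, 2.05], [-2.69, 2.69]. Speed limits (rad/s): [2.57, 2.57, 3.14, 3.14, 3.14, 3.14, 3.14].

### API

Orientations are given as a unit quaternion [x, y, z, w].
In Python, from bench import arm gives the robot as it stands. The module is installed in compiled form; this text tells all that it offers.
- The arm moves only by the tool play_rows, never from a script. Its arguments are lists of equal length, an entry for each row: "twist": the turn, a rotation vector about the tool's x, y, z as a fraction of full scale, a list of three; "translation": the shift along the tool's x, y, z as a fraction of full scale, a list of three; "grip": the closure, from -1 (fully open) to 1 (shut). A call has 1 to 20 rows; each row is the pose to reach, as a shift and turn from the pose commanded when the call began, along the tool's axes at that moment, turning the shorter way round; what a row does not reach only later rows make up. Full scale, the value 1, is 0.1 m for a shift and pi rad for a turn. A row lasts 1/10 s, in which the tool goes at most 50 mm and 8.59 degrees, less where a joint would pass 70% of its speed; a pose out of reach is approached as far as the arm can. A call with a number of a shift or a turn outside -1 to 1 is refused whole. A call with a gripper value outside its range is refused whole. The fingers move at their own pace and stop on an object; "squeeze" is the grip in N (left out, the last holds). Time passes only in rows, so rows that repeat a pose let the fingers close. It gives the time, the measured TCP pose, the force, the opening and the grip force at its end, in the units of the state.
- arm.sense(): the state, without advancing time (a new reading comes with each control period).
- arm.capture(name): name is "scene" or "top" or "wrist"; returns a dict with "color" (384x512x3 uint8, red, green, blue), "z_map" (384x512 float32, m along the optical axis (not along the pixel's ray), 0 where there is no reading), "fx", "fy", "cx", "cy" (pixels), "world_from_camera" (4x4, takes a point from camera to world coordinates); the wrist camera has in their place "hand_eye" (4x4, takes a point from camera to tool coordinates, whose origin is the TCP and whose axes are the flange's). Camera axes: x right, y down, z forward; pixel columns grow to the right and rows downward; lengths in m; the calibration is good to about 2 mm. A picture is of the moment at which its call begins: read the wrist's pose just before it.
- arm.job_done(): hands the job in; it is judged then, once.
Trained networks look in a picture, given as the dict that the camera call returned (one of the last four; its "shot" number tells which), for a name from the list of things; names that differ only in an ending like _2 or _b are one class to them, and where a whole thing is asked for, a point or a joint stands for the part that bears it (a point fixed in the world has none). Each returns a list of dicts, best first, with "score" (0 to 1); they miss things now and then, are a little off and sometimes report something else, mostly with a low value. They report only what shows in the picture. A call takes as long as a camera call.
- arm.look_for(picture, target): "position" ([x, y, z] in m, in the coordinates of the camera as it stood for that picture, good to about 4 mm: the middle of the surface that is visible of it).
- arm.spot_point(picture, target): "position" ([x, y, z] in m, in the coordinates of the camera as it stood for that picture, good to about 4 mm: a listed point, or the origin of a listed thing).
The state is a dict: "clock": time; "joint_positions": joint angles; "dq": joint speeds; "effort": joint torques, N m; "tcp_pos": TCP position; "orientation": TCP orientation; "contact_force": force on the tool from outside, world axes, zero at the start; "moment": the same for the moment, N m; "grip_width": finger opening in m; "grasp_force": force on a finger pad.
Only numpy, scipy, OpenCV 4.12 (cv2) and the standard library are available. Lean on these libraries where they do the work, as an engineer would, in place of code of your own. Each camera call takes 0.05 s, during which the arm holds its last target. There are 200 camera calls.

### The job

Slide the sampler's clear shield fully down, then turn the carousel by hand anticlockwise (seen from above): bring its tall finger post to the black home pointer and on through one more full turn, stopping in line with the pointer again, so that every vial passes the reader. Then slide the shield fully up, let go, and leave the bottles, beaker and rack where they stand and the reader unharmed.

Things in the scene. Friction and masses are not known exactly. Their poses are not given: they have to be found in the camera images.
- sampler: White vial sampler, a fixed box on the bench: 240 mm deep (x -98 to +142), 400 mm wide (y -200 to +200), flat top at z = 90 mm. Origin on the bench exactly below the carousel's vertical axis; its -x side is the front, with the shield; z up. All offsets given in the other entries are mm in the sampler's own axes, which turn with its yaw.
- pointer (a point): Top of the home pointer: a small fixed black upright stub, 12 mm wide and 10 mm deep, on the sampler's top at the middle of the front (x = -92, y = 0), between disc and shield, reaching to z = 112 mm.
- carousel (a joint): Carousel angle about the sampler's z axis (rad), growing anticlockwise seen from above, not wrapped. 0: finger post straight at the front, in line with the pointer; 6.283: one full turn later. It starts between -2.6 and -0.5, so the post has that far to go anticlockwise to first reach the pointer. Stops at -3.1 and 12. Friction 0.05 N m: it stays where it is left.
- disc (a point): Centre of the carousel disc's top face, on its axis. Aluminium disc of 84 mm radius, top at z = 120 mm, carrying fixed amber vials of 12 mm diameter with white caps, up to z = 144 mm: six on a circle of 28 mm radius and nine on a circle of 70 mm radius, these all 60 degrees or more from the finger post.
- post_top (a point): Centre of the top of the finger post: a plain round steel post, 16 mm in diameter, z = 120 to 165 mm, upright on the disc 70 mm from its axis; thicker and taller than the vials, it stands alone, on a 3 mm high collar. Its sleeve spins freely about its own axis, so a gripper holding it can keep its heading. At carousel angle q it lies at x = -70 cos q, y = -70 sin q.
- sash (a joint): Height of the shield above its lowest position (m): 0 fully down (open), 0.11 fully up (closed), stops at both ends. It starts 0.075 to 0.11 up. It weighs 0.14 to 0.28 kg and slides with 5 N friction, so it stays where it is left: about 8 N lifts it, 4 N pushes it down.
- sash_edge (a point): Middle of the shield's top edge, at z = 115 mm + shield height. The shield is a clear upright plate with a grey top edge, 5 mm thick, 172 mm wide (along y) and 105 mm tall, in front of the carousel (x = -107 to -102).
- guide (a point): Top of the shield's left guide: two fixed upright aluminium bars, 16 x 14 mm, at x = -105 and y = +94 (this one) and -94, reaching to z = 170 mm.
- sash_handle (a point): Centre of the shield's handle: a level dark steel bar, 12 mm in diameter, 100 mm long along the sampler's y, at x = -140, z = 125 mm + shield height, held at its two ends. The slot between bar and shield is 27 mm wide and open from above.
- reader: Fixed grey reader column on the sampler's top, left or right of the carousel: 50 x 50 mm, its top 267 mm above the bench. Origin at the centre of its foot. Its near face is about 130 mm from the carousel's axis, so a wide gripper must be turned lengthwise (front to back) to pass.
- flask: Loose capped amber bottle, 58 mm in diameter, 140 mm tall, standing on the sampler's top, beyond the carousel from the reader. Origin at the centre of its underside. Leave it alone.
- big_bottle: Loose capped amber bottle, 76 mm in diameter, 165 mm tall, standing on the bench in front of the sampler, left or right of the handle. Origin at the centre of its underside. Leave it alone.
- beaker: Loose glass beaker, 68 mm in diameter, 85 mm tall, on the bench in front of the sampler on the other side. Origin at the centre of its underside. Leave it alone.
- rack: Loose grey vial rack, 110 x 60 x 35 mm, on the bench. Origin at the centre of its underside. Leave it alone.

How it is judged:
By the outcome, as a careful person would: the job done as asked, in the order asked, and still so for the second after the job is handed in, with the robot touching nothing.
It also fails if it takes over 72 s, if anything falls off the work surface, if the arm or the gripper's body presses on something with over 40 N, if the wrist force passes 120 N, or if a joint passes its speed limit or range.

## Working session

There is one attempt and no reset: what is moved stays moved. The work goes in short steps, Python scripts to look and compute and a tool call to move; the robot and the scene stay as the last step left them, time stands still between calls to the robot, and variables do not carry over. Pictures are saved under pics/ and viewed, at most 10 in all, crops included, and the job is handed in when it is done.

Besides the shell and the picture viewer there is one more tool, called as name(argument=value, ...) on one line, values as JSON. play_rows: Moves the arm, as the interface text tells. Its arguments: {"type":"object","properties":{"twist":{"type":"array"},"translation":{"type":"array"},"grip":{"type":"array"},"squeeze":{"type":"number"}},"required":["twist","translation","grip"]}

```bash
mkdir -p pics; cat > h.py <<'E'
from bench import arm
import numpy as np, cv2
from scipy.spatial.transform import Rotation as R
def w(c,p): 
    T=c["world_from_camera"]; return (T@np.r_[p,1])[:3]
def find(c,names,f="spot_point",n=2):
    for k in names:
        for d in getattr(arm,f)(c,k)[:n]:
            print(k,f,round(d["score"],2),np.round(w(c,d["position"]),4))
E
python3 - <<'E'
from h import *
s=arm.sense();print(s["clock"],s["tcp_pos"],s["orientation"],s["grip_width"])
a=[]
for v in("scene","top"):
    c=arm.capture(v);print(v,np.round(c["world_from_camera"],2).tolist());a.append(c["color"][:,:,::-1])
    find(c,["sampler","pointer","disc","post_top","sash_edge","guide","sash_handle","reader","flask","big_bottle","beaker","rack"],n=1)
cv2.imwrite("pics/a.png",a[0]);cv2.imwrite("pics/b.png",a[1])
print(arm.sense()["clock"])
E
```

```text
0.0 [0.15871162 0.62974642 0.22144824] [ 1.23057332e-01  9.92399093e-01 -9.63822052e-04 -6.87128300e-05] 0.0870841461225637
scene [[0.69, 0.62, -0.38, 0.86], [0.73, -0.59, 0.36, -0.28], [0.0, -0.52, -0.85, 0.8], [0.0, 0.0, 0.0, 1.0]]
sampler spot_point 0.75 [ 0.6    -0.0481  0.0018]
pointer spot_point 0.78 [ 0.5158 -0.0148  0.113 ]
disc spot_point 0.76 [ 0.6025 -0.0448  0.1229]
post_top spot_point 0.92 [0.6446 0.0105 0.162 ]
sash_edge spot_point 0.73 [ 0.4995 -0.0101  0.199 ]
guide spot_point 0.66 [0.5323 0.0754 0.1685]
reader spot_point 0.72 [0.6948 0.0901 0.0891]
flask spot_point 0.85 [ 0.5754 -0.1976  0.0887]
big_bottle spot_point 0.94 [ 0.4039 -0.138  -0.0043]
beaker spot_point 0.79 [ 0.4661  0.1502 -0.002 ]
rack spot_point 0.91 [ 0.4459 -0.2866  0.0046]
top [[-0.0, -0.99, 0.12, 0.44], [-1.0, 0.0, -0.0, -0.0], [0.0, -0.12, -0.99, 1.01], [0.0, 0.0, 0.0, 1.0]]
sampler spot_point 0.85 [ 0.5975 -0.0419 -0.0035]
pointer spot_point 0.76 [ 0.5114 -0.0197  0.1117]
disc spot_point 0.84 [ 0.6019 -0.0441  0.119 ]
post_top spot_point 0.77 [0.6472 0.0075 0.1665]
sash_edge spot_point 0.66 [ 0.5006 -0.0082  0.2015]
guide spot_point 0.71 [0.5297 0.074  0.1705]
sash_handle spot_point 0.65 [0.4685 0.0007 0.2105]
reader spot_point 0.93 [0.6964 0.0884 0.0895]
flask spot_point 0.9 [ 0.574  -0.2009  0.0907]
big_bottle spot_point 0.84 [ 0.4022 -0.1347 -0.0009]
beaker spot_point 0.56 [ 0.4753  0.1524 -0.0032]
rack spot_point 0.87 [ 0.4476 -0.2857  0.0032]
1.3
```

View pics/a.png

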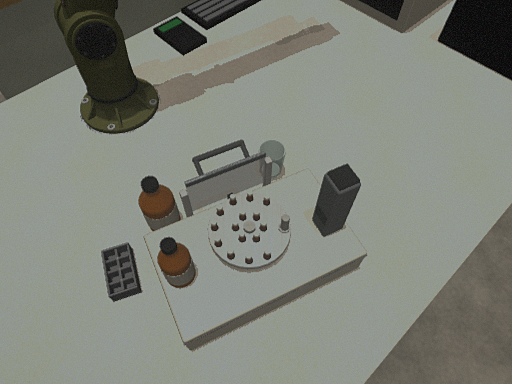

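View pics/b.png

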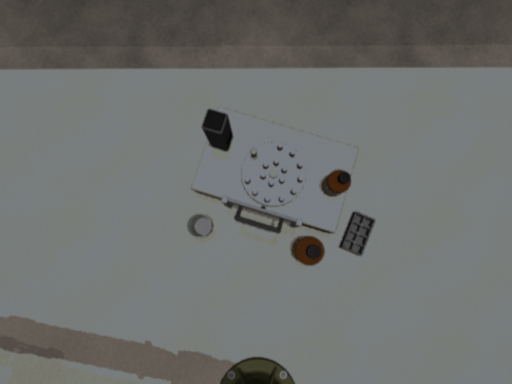

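The scene view shows the sampler at the centre (disc near 250,228, post 285,222, shield handle 220,157). The reader is on the left (338,200) and the flask on the right (175,262). The top view agrees: disc 273,174, post 254,152, handle 258,218.

```bash
cat > fit.py <<'E'
from h import *
from scipy.optimize import least_squares
c=arm.capture("top");z=c["z_map"];T=c["world_from_camera"]
v,u=np.mgrid[:384,:512]
P=np.stack([(u-c["cx"])/c["fx"]*z,(v-c["cy"])/c["fy"]*z,z],-1)@T[:3,:3].T+T[:3,3]
m=(abs(P[...,2]-.09)<.008)&(z>0)&(abs(P[...,0]-.6)<.25)&(abs(P[...,1]+.04)<.28)
m=cv2.morphologyEx(m.astype(np.uint8),cv2.MORPH_OPEN,np.ones((3,3)))
n,l,st,_=cv2.connectedComponentsWithStats(m); k=1+np.argmax(st[1:,4])
r=cv2.minAreaRect(P[l==k][:,:2].astype(np.float32));print("rect",r)
for zz,nm,tol in((.12,"disc",.006),):
    q=P[(abs(P[...,2]-zz)<tol)&(np.hypot(P[...,0]-.602,P[...,1]+.0445)<.1)];print(nm,cv2.minEnclosingCircle(q[:,:2].astype(np.float32)),np.median(q,0))
L={"sampler":(0,0),"pointer":(-92,0),"disc":(0,0),"sash_edge":(-104.5,0),"guide":(-105,94),"sash_handle":(-140,0)}
A=[];B=[];po=[]
for cam in("top","scene","top","scene"):
    c=arm.capture(cam)
    for k,p in L.items():
        d=arm.spot_point(c,k)
        if d and d[0]["score"]>.55:
            A.append(np.array(p)/1e3);x=w(c,d[0]["position"]);B.append(x[:2])
            if "sash" in k:print(k,x)
    d=arm.spot_point(c,"post_top");po.append(w(c,d[0]["position"]))
A=np.array(A);B=np.array(B)
f=lambda t:((A@np.array([[np.cos(t[2]),np.sin(t[2])],[-np.sin(t[2]),np.cos(t[2])]])+t[:2]-B)).ravel()
s=least_squares(f,[.6,-.04,-.3],loss="soft_l1",f_scale=.004);print("fit",s.x,np.round(s.fun.reshape(-1,2)*1e3,1).tolist())
po=np.median(po,0);x=po[:2]-s.x[:2];print("post",po,np.hypot(*x),"q",np.arctan2(-x[1],-x[0])-s.x[2])
E
python3 fit.py
```

```text
rect ((0.6217608451843262, -0.051988303661346436), (0.3994160592556, 0.24080616235733032), 72.74906921386719)
disc ((0.6008824706077576, -0.045076046139001846), 0.08386550098657608) [ 0.59902815 -0.04428657  0.11915517]
sash_edge [ 0.50128614 -0.00864798  0.19819741]
sash_handle [4.66456606e-01 2.96077053e-04 2.11878329e-01]
sash_edge [ 0.50103547 -0.00984579  0.20115776]
sash_handle [ 0.46502802 -0.00399584  0.20681389]
sash_edge [ 0.50356872 -0.01175724  0.19757908]
sash_handle [ 0.46778019 -0.00070794  0.21335483]
sash_edge [ 0.50165659 -0.00933914  0.20285703]
sash_handle [ 0.46602284 -0.00604116  0.20703066]
fit [ 0.60062998 -0.0453403  -0.32057039] [[2.2, -1.6], [3.2, -1.1], [-4.9, 0.2], [0.2, -3.8], [0.3, 2.3], [1.3, -1.5], [-1.1, 0.5], [-1.2, -2.3], [0.4, -2.6], [-2.0, -0.9], [2.7, 2.8], [0.8, 0.2], [2.0, 2.0], [-2.8, 1.0], [-2.1, -0.7], [0.7, 1.2], [-0.0, -0.5], [0.6, 0.3], [-1.7, 1.4], [-0.2, -0.9], [-0.2, -3.1], [-1.1, 2.9], [1.7, 4.8]]
post [0.6491172  0.006095   0.16186358] 0.0706866365044032 q -2.00612901681024
```

play_rows(twist=[[0,0,0.05],[0,0,0.1],[0,0,0.14],[0,0,0.19],[0,0,0.24],[0,0,0.28],[0,0,0.33],[0,0,0.38],[0,0,0.42],[0,0,0.47],[0,0,0.518],[0,0,0.518]], translation=[[-0.1,-0.1,-0.1],[-0.2,-0.25,-0.2],[-0.3,-0.4,-0.3],[-0.4,-0.55,-0.4],[-0.5,-0.7,-0.5],[-0.6,-0.8,-0.6],[-0.7,-0.9,-0.7],[-0.75,-0.95,-0.7],[-0.8,-0.95,-0.7],[-0.8,-0.95,-0.7],[-0.8,-0.95,-0.7],[-0.8,-0.95,-0.7]], grip=[-1,-1,-1,-1,-1,-1,-1,-1,-1,-1,-1,-1])

```text
clock: 4.15
tcp_pos: [0.2132, 0.5186, 0.2927]
orientation: [0.806, 0.592, 0.0, -0.0]
contact_force: [-0.7, 0.1, 0.2]
grip_width: 0.0871
grasp_force: 0.0
```

```bash
cat > g.py <<'E'
from h import *
import sys
AX=np.array([.6008,-.0453]);YAW=-.303
def rel(x,y,z):
    "sampler-frame target (m) -> translation units in tool axes"
    s=arm.sense();M=R.from_quat(s["orientation"]);c,n=np.cos(YAW),np.sin(YAW)
    p=np.r_[AX+np.array([c*x-n*y,n*x+c*y]),z]
    want=R.from_matrix(np.array([[-n,c,0],[c,n,0],[0,0,-1]]).T)
    d=s["tcp_pos"]-np.r_[AX,0]
    print("t",round(s["clock"],2),"tcp",np.round(s["tcp_pos"],4),"local mm",np.round([1e3*(c*d[0]+n*d[1]),1e3*(-n*d[0]+c*d[1]),1e3*d[2]],1),"F",np.round(s["contact_force"],1),"w",round(s["grip_width"],4),"gf",round(s["grasp_force"],1))
    print("units",np.round(M.inv().apply(p-s["tcp_pos"])/.1,3),"twist",np.round((M.inv()*want).as_rotvec()/np.pi,4),"j",np.round(s["joint_positions"],2))
if __name__=="__main__":rel(*map(float,sys.argv[1:]))
E
python3 g.py -.14 0 .28
```

```text
t 4.15 tcp [0.2132 0.5186 0.2927] local mm [-538.2  422.6  292.7] F [-0.7  0.1  0.2] w 0.0871 gf 0.0
units [-4.221  3.987  0.126] twist [ 0.     -0.0001 -0.0004] j [-1.32  0.1   0.1   1.57 -0.01  1.47 -1.52]
```

play_rows(twist=[[0,0,0],[0,0,0],[0,0,0],[0,0,0],[0,0,0]], translation=[[-0.2,0.18,0],[-0.5,0.46,0],[-0.8,0.75,0],[-1,0.94,0],[-1,0.94,0]], grip=[-1,-1,-1,-1,-1])

```text
clock: 4.65
tcp_pos: [0.2759, 0.3916, 0.2933]
orientation: [0.807, 0.591, 0.001, 0.0]
contact_force: [0.5, -0.1, -0.0]
grip_width: 0.0872
grasp_force: 0.0
```

play_rows(twist=[[0,0,0],[0,0,0],[0,0,0],[0,0,0],[0,0,0]], translation=[[-0.2,0.18,0],[-0.5,0.46,0],[-0.8,0.75,0],[-1,0.94,0],[-1,0.94,0]], grip=[-1,-1,-1,-1,-1])

```text
clock: 5.15
tcp_pos: [0.3348, 0.2688, 0.2931]
orientation: [0.807, 0.591, 0.001, -0.0]
contact_force: [0.5, -0.1, 0.4]
grip_width: 0.0867
grasp_force: 0.0
```

play_rows(twist=[[0,0,0],[0,0,0],[0,0,0],[0,0,0],[0,0,0]], translation=[[-0.2,0.18,0],[-0.5,0.46,0],[-0.8,0.75,0],[-1,0.94,0],[-1,0.94,0]], grip=[-1,-1,-1,-1,-1])

```text
clock: 5.65
tcp_pos: [0.3943, 0.1458, 0.2931]
orientation: [0.807, 0.591, 0.001, 0.0]
contact_force: [-0.2, -0.2, 0.9]
grip_width: 0.0872
grasp_force: 0.0
```

play_rows(twist=[[0,0,0],[0,0,0],[0,0,0],[0,0,0],[0,0,0],[0,0,0]], translation=[[-0.2,0.18,0],[-0.5,0.46,0],[-0.8,0.7,0],[-1,0.9,0],[-1,0.9,0],[-1,0.9,0]], grip=[-1,-1,-1,-1,-1,-1])

```text
clock: 6.25
tcp_pos: [0.4487, 0.0277, 0.2926]
orientation: [0.805, 0.593, 0.0, -0.0]
contact_force: [-0.2, 1.2, -0.4]
grip_width: 0.0871
grasp_force: 0.0
```

```bash
python3 g.py -.14 0 .28; python3 - <<'E'
from h import *
s=arm.sense();c=arm.capture("wrist");M=R.from_quat(s["orientation"])
cv2.imwrite("pics/c.png",c["color"][:,:,::-1])
print(np.round(c["hand_eye"],3).tolist())
A=np.array([.6008,-.0453])
for k in("sash_handle","sash_edge","pointer","guide","post_top","disc"):
    for d in arm.spot_point(c,k)[:1]:
        p=s["tcp_pos"]+M.apply((c["hand_eye"]@np.r_[d["position"],1])[:3]);q=p[:2]-A
        print(k,round(d["score"],2),np.round(p,4),"local",np.round(1e3*np.array([[.954,-.298],[.298,.954]])@q,1))
E
```

```text
t 6.25 tcp [0.4487 0.0277 0.2926] local mm [-166.9   24.3  292.6] F [-0.2  1.2 -0.4] w 0.0871 gf 0.0
units [-0.243  0.269  0.126] twist [-0.0001 -0.0002  0.0007] j [-0.91 -0.22  0.69  1.83  0.14  1.49 -0.55]
[[-0.0, -0.965, -0.262, 0.072], [1.0, -0.0, -0.0, -0.0], [0.0, -0.262, 0.965, -0.163], [0.0, 0.0, 0.0, 1.0]]
sash_handle 0.62 [ 0.4649 -0.0025  0.209 ] local [-142.4    0.4]
sash_edge 0.7 [ 0.5027 -0.0131  0.2   ] local [-103.2    1.5]
pointer 0.61 [ 0.5121 -0.0179  0.1123] local [-92.8  -0.3]
guide 0.64 [0.5328 0.0797 0.1688] local [-102.2   99. ]
post_top 0.77 [0.6512 0.0082 0.1656] local [32.1 66.1]
disc 0.68 [ 0.6038 -0.0472  0.1158] local [ 3.4 -0.9]
```

View pics/c.png

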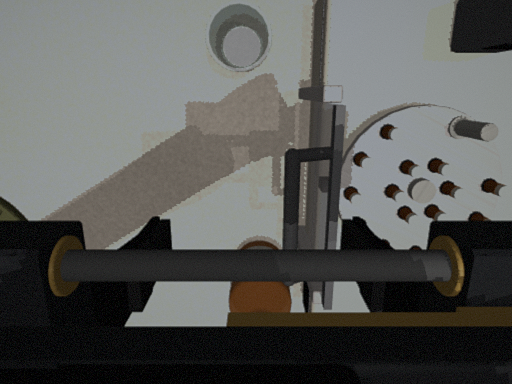

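The wrist view shows the handle bar (292,200) running beside the grey shield edge (335,200), with the open fingers either side (150,255 / 375,255). The measured local coordinates agree with the given layout to about 3 mm.

play_rows(twist=[[0,0,0],[0,0,0],[0,0,0],[0,0,0],[0,0,0],[0,0,0],[0,0,0],[0,0,0],[0,0,0],[0,0,0]], translation=[[-0.1,0.13,0.1],[-0.2,0.26,0.2],[-0.24,0.27,0.4],[-0.24,0.27,0.5],[-0.24,0.27,0.5],[-0.24,0.27,0.5],[-0.24,0.27,0.5],[-0.24,0.27,0.5],[-0.24,0.27,0.5],[-0.24,0.27,0.5]], grip=[0.38,0.38,0.38,0.38,0.38,0.38,0.38,0.38,0.38,0.38], squeeze=20)

```text
clock: 7.6
tcp_pos: [0.4675, -0.0051, 0.2428]
orientation: [0.806, 0.592, 0.0, 0.0]
contact_force: [-0.3, 0.6, -0.3]
grip_width: 0.0277
grasp_force: 0.0
```

```bash
python3 g.py -.14 0 .1945; python3 - <<'E'
from h import *
c=arm.capture("wrist")
cv2.imwrite("pics/d.png",c["color"][:,:,::-1])
E
```

```text
t 7.6 tcp [ 0.4675 -0.0051  0.2428] local mm [-139.2   -1.4  242.8] F [-0.3  0.6 -0.3] w 0.0277 gf 0.0
units [ 0.014 -0.008  0.483] twist [ 0.0001 -0.0001 -0.0001] j [-0.89 -0.15  0.78  1.88  0.11  1.38 -0.44]
```

View pics/d.png

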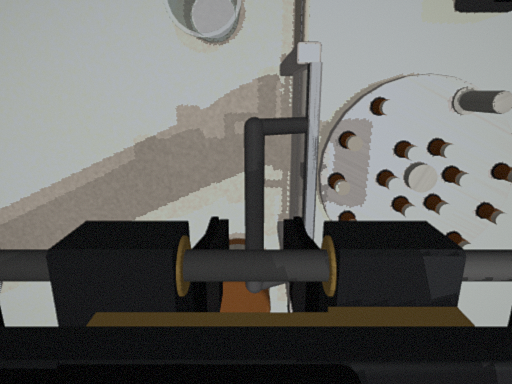

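The bar (255,200) lies centred between the fingers (215 and 293), and the right finger is clear of the shield edge (315).

play_rows(twist=[[0,0,0],[0,0,0],[0,0,0],[0,0,0],[0,0,0],[0,0,0],[0,0,0],[0,0,0],[0,0,0],[0,0,0]], translation=[[0,0,0.1],[0,0,0.2],[0,0,0.3],[0,0,0.4],[0,0,0.48],[0,0,0.48],[0,0,0.48],[0,0,0.48],[0,0,0.48],[0,0,0.48]], grip=[0.38,0.38,0.38,0.38,0.38,0.38,1,1,1,1], squeeze=20)

```text
clock: 8.65
tcp_pos: [0.4666, -0.0048, 0.1948]
orientation: [0.806, 0.592, -0.0, -0.001]
contact_force: [-4.3, 0.9, 3.1]
grip_width: 0.011
grasp_force: 20.0
```

```bash
python3 g.py -.14 0 .11
```

```text
t 8.65 tcp [ 0.4666 -0.0048  0.1948] local mm [-140.2   -1.4  194.8] F [-4.3  0.9  3.1] w 0.011 gf 20.0
units [0.013 0.003 0.848] twist [-0.0006 -0.0001 -0.    ] j [-0.89 -0.11  0.8   1.95  0.08  1.28 -0.42]
```

play_rows(twist=[[0,0,0],[0,0,0],[0,0,0],[0,0,0],[0,0,0],[0,0,0],[0,0,0],[0,0,0],[0,0,0],[0,0,0],[0,0,0],[0,0,0]], translation=[[0,0,0.08],[0,0,0.16],[0,0,0.24],[0,0,0.32],[0,0,0.4],[0,0,0.48],[0,0,0.56],[0,0,0.64],[0,0,0.72],[0,0,0.78],[0,0,0.8],[0,0,0.8]], grip=[1,1,1,1,1,1,1,1,1,1,1,1], squeeze=20)

```text
clock: 9.85
tcp_pos: [0.4667, -0.0048, 0.1138]
orientation: [0.806, 0.592, -0.0, -0.0]
contact_force: [-2.4, 3.9, -3.3]
grip_width: 0.0111
grasp_force: 20.0
```

play_rows(twist=[[0,0,0],[0,0,0],[0,0,0],[0,0,0],[0,0,0]], translation=[[0,0,0.02],[0,0,0.04],[0,0,0.06],[0,0,0.06],[0,0,0.06]], grip=[1,1,1,1,1])

```text
clock: 10.35
tcp_pos: [0.4666, -0.0047, 0.1102]
orientation: [0.806, 0.592, -0.001, -0.001]
contact_force: [-11.9, 2.5, 19.1]
grip_width: 0.0113
grasp_force: 20.0
```

```bash
python3 g.py -.14 0 .11
```

```text
t 10.35 tcp [ 0.4666 -0.0047  0.1102] local mm [-140.2   -1.3  110.2] F [-11.9   2.5  19.1] w 0.0113 gf 20.0
units [0.013 0.002 0.002] twist [-0.001  -0.0003 -0.0001] j [-0.88  0.    0.84  2.05 -0.01  1.09 -0.33]
```

play_rows(twist=[[0,0,0],[0,0,0],[0,0,0],[0,0,0],[0,0,0],[0,0,0],[0,0,0],[0,0,0],[0,0,0],[0,0,0]], translation=[[0,0,-0.02],[0,0,-0.02],[0,0,-0.02],[0,0,-0.1],[0,0,-0.25],[0,0,-0.45],[0,0,-0.7],[0,0,-0.9],[0,0,-1],[0,0,-1]], grip=[0.35,0.35,0.35,0.35,0.35,0.35,0.35,0.35,0.35,0.35])

```text
clock: 11.35
tcp_pos: [0.4685, -0.0052, 0.21]
orientation: [0.806, 0.592, 0.002, 0.001]
contact_force: [0.7, -0.9, 1.0]
grip_width: 0.0284
grasp_force: 0.0
```

play_rows(twist=[[0,0,0],[0,0,0],[0,0,0],[0,0,0],[0,0,0],[0,0,0]], translation=[[0.05,0.2,0],[0.15,0.45,0],[0.25,0.7,0],[0.3,0.9,0],[0.3,0.9,0],[0.3,0.9,0]], grip=[0,0,0,0,0,0])

```text
clock: 11.95
tcp_pos: [0.5613, -0.0041, 0.2072]
orientation: [0.806, 0.592, -0.002, -0.0]
contact_force: [-1.3, 0.4, -0.1]
grip_width: 0.0434
grasp_force: 0.0
```

```bash
cat > wl.py <<'E'
from h import *
import sys
s=arm.sense();c=arm.capture("wrist");M=R.from_quat(s["orientation"])
if len(sys.argv)>1: cv2.imwrite(sys.argv[1],c["color"][:,:,::-1])
A=np.array([.6008,-.0453]);cs,n=np.cos(-.303),np.sin(-.303)
def rep(k,sc,p):
    q=p[:2]-A;l=np.array([[cs,n],[-n,cs]])@q
    print(k,round(sc,2),np.round(p,4),"local",np.round(1e3*l,1),"q",round(np.arctan2(-l[1],-l[0]),3),"r",round(np.hypot(*l),4))
for k in("post_top","disc","pointer","guide"):
    for d in arm.spot_point(c,k)[:1]: rep(k,d["score"],s["tcp_pos"]+M.apply((c["hand_eye"]@np.r_[d["position"],1])[:3]))
for v in("top","scene"):
    c=arm.capture(v)
    for k in("post_top","pointer","sash_edge","sash_handle"):
        for d in arm.spot_point(c,k)[:1]: rep(v+" "+k,d["score"],w(c,d["position"]))
E
python3 wl.py pics/e.png; python3 g.py .028 .064 .21
```

```text
post_top 0.77 [0.6448 0.0073 0.1643] local [26.3 63.3] q -1.965 r 0.0686
disc 0.78 [ 0.6008 -0.0478  0.119 ] local [ 0.7 -2.4] q 1.866 r 0.0025
pointer 0.85 [ 0.5101 -0.0153  0.1129] local [-95.6   1.6] q -0.017 r 0.0956
guide 0.58 [0.5297 0.076  0.1673] local [-104.    94.5] q -0.738 r 0.1406
top pointer 0.44 [ 0.5724 -0.2025  0.0909] local [  19.8 -158.5] q 1.695 r 0.1597
top sash_handle 0.73 [0.6955 0.0907 0.0925] local [ 49.8 158.1] q -1.876 r 0.1658
scene post_top 0.68 [0.6461 0.0114 0.16  ] local [26.3 67.7] q -1.942 r 0.0726
scene pointer 0.75 [ 0.5118 -0.0172  0.1115] local [-93.4   0.3] q -0.003 r 0.0934
scene sash_edge 0.61 [ 0.5027 -0.0099  0.1177] local [-104.2    4.5] q -0.043 r 0.1043
scene sash_handle 0.9 [ 0.4669 -0.0035  0.125 ] local [-140.3   -0. ] q 0.0 r 0.1403
t 12.7 tcp [ 0.5622 -0.0034  0.2086] local mm [-49.4  28.4 208.6] F [ 0.5 -0.7 -1.2] w 0.0434 gf 0.0
units [ 0.356  0.773 -0.014] twist [ 0.     -0.     -0.0001] j [-0.83  0.18  0.89  1.72 -0.15  1.31 -0.21]
```

View pics/e.png

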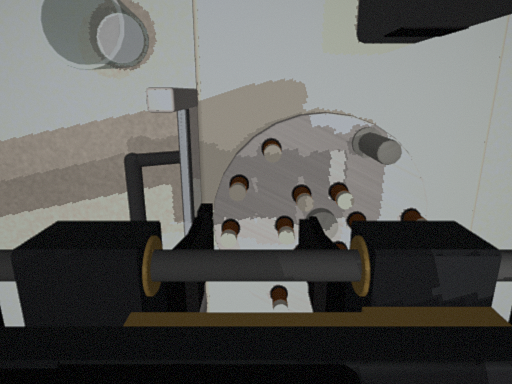

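The view shows the shield down and the post top at (387,150), clear of the vials. The handle is at z = 0.125, which is its lowest position.

play_rows(twist=[[0,0,0],[0,0,0],[0,0,0],[0,0,0],[0,0,0],[0,0,0],[0,0,0],[0,0,0],[0,0,0],[0,0,0],[0,0,0],[0,0,0],[0,0,0],[0,0,0]], translation=[[0.1,0.2,0],[0.22,0.44,0],[0.32,0.66,0],[0.36,0.76,0],[0.36,0.76,0.05],[0.36,0.76,0.2],[0.36,0.76,0.35],[0.36,0.76,0.5],[0.36,0.76,0.6],[0.36,0.76,0.6],[0.36,0.76,0.6],[0.36,0.76,0.6],[0.36,0.76,0.6],[0.36,0.76,0.6]], grip=[0,0,0,0,0,0,0,0,0,0,1,1,1,1], squeeze=8)

```text
clock: 14.1
tcp_pos: [0.6462, 0.0082, 0.1493]
orientation: [0.806, 0.592, 0.001, 0.001]
contact_force: [2.2, -0.5, 1.1]
grip_width: 0.0193
grasp_force: 0.6
```

```bash
python3 g.py .0264 .0648 .148; cat > arc.py <<'E'
from h import *
import sys
# rows from q0 by steps to q1: tool x=+y_local, tool y=+x_local
q0,q1,n=float(sys.argv[1]),float(sys.argv[2]),int(sys.argv[3])
q=np.linspace(q0,q1,n+1)[1:]
X=lambda q:-.7*np.cos(q);Y=lambda q:-.7*np.sin(q)
print([[round(float(Y(a)-Y(q0)),2),round(float(X(a)-X(q0)),2),0] for a in q])
E
python3 arc.py -1.957 -0.3 18
```

```text
t 14.1 tcp [0.6462 0.0082 0.1493] local mm [ 27.4  64.6 149.3] F [ 2.2 -0.5  1.1] w 0.0193 gf 0.6
units [ 0.002 -0.01   0.013] twist [ 0.0006 -0.0002 -0.0001] j [-0.69  0.45  0.84  1.58 -0.35  1.26 -0.1 ]
[[0.02, -0.06, 0], [0.04, -0.12, 0], [0.05, -0.19, 0], [0.05, -0.25, 0], [0.05, -0.32, 0], [0.04, -0.38, 0], [0.03, -0.44, 0], [0.01, -0.5, 0], [-0.02, -0.56, 0], [-0.05, -0.62, 0], [-0.08, -0.67, 0], [-0.12, -0.72, 0], [-0.17, -0.77, 0], [-0.21, -0.81, 0], [-0.27, -0.85, 0], [-0.32, -0.88, 0], [-0.38, -0.91, 0], [-0.44, -0.93, 0]]
```

play_rows(twist=[[0,0,0],[0,0,0],[0,0,0]], translation=[[0,0,0],[0,0,0],[0,0,0]], grip=[1,1,1], squeeze=8)

```text
clock: 14.4
tcp_pos: [0.6461, 0.0084, 0.1492]
orientation: [0.806, 0.592, 0.001, 0.0]
contact_force: [1.5, 0.4, 3.1]
grip_width: 0.0156
grasp_force: 8.0
```

```bash
python3 g.py .0264 .0648 .148; python3 arc.py -1.962 -0.4 18
```

```text
t 14.4 tcp [0.6461 0.0084 0.1492] local mm [ 27.3  64.8 149.2] F [1.5 0.4 3.1] w 0.0156 gf 8.0
units [ 0.    -0.009  0.012] twist [ 0.0005 -0.0003 -0.    ] j [-0.69  0.45  0.84  1.58 -0.35  1.26 -0.1 ]
[[0.02, -0.06, 0], [0.04, -0.12, 0], [0.05, -0.18, 0], [0.05, -0.24, 0], [0.05, -0.3, 0], [0.05, -0.36, 0], [0.04, -0.42, 0], [0.02, -0.48, 0], [0.0, -0.53, 0], [-0.03, -0.59, 0], [-0.06, -0.64, 0], [-0.09, -0.69, 0], [-0.13, -0.74, 0], [-0.17, -0.78, 0], [-0.22, -0.82, 0], [-0.27, -0.85, 0], [-0.32, -0.89, 0], [-0.37, -0.91, 0]]
```

play_rows(twist=[[0,0,0],[0,0,0],[0,0,0],[0,0,0],[0,0,0],[0,0,0],[0,0,0],[0,0,0],[0,0,0],[0,0,0],[0,0,0],[0,0,0],[0,0,0],[0,0,0],[0,0,0],[0,0,0],[0,0,0],[0,0,0],[0,0,0]], translation=[[0.02,-0.06,0],[0.04,-0.12,0],[0.05,-0.18,0],[0.05,-0.24,0],[0.05,-0.3,0],[0.05,-0.36,0],[0.04,-0.42,0],[0.02,-0.48,0],[0,-0.53,0],[-0.03,-0.59,0],[-0.06,-0.64,0],[-0.09,-0.69,0],[-0.13,-0.74,0],[-0.17,-0.78,0],[-0.22,-0.82,0],[-0.27,-0.85,0],[-0.32,-0.89,0],[-0.37,-0.91,0],[-0.37,-0.91,0]], grip=[1,1,1,1,1,1,1,1,1,1,1,1,1,1,1,1,1,1,1])

```text
clock: 16.3
tcp_pos: [0.5466, -0.0005, 0.1491]
orientation: [0.806, 0.592, -0.0, -0.0]
contact_force: [-0.8, -1.1, 6.9]
grip_width: 0.0156
grasp_force: 8.0
```

```bash
python3 g.py -.0645 .0273 .148; python3 wl.py|grep post; python3 arc.py -0.4 1.17 18;python3 arc.py 1.17 2.74 18;python3 arc.py 2.74 4.31 18;python3 arc.py 4.31 5.88 18
```

```text
t 16.3 tcp [ 5.466e-01 -5.000e-04  1.491e-01] local mm [-65.1  26.6 149.1] F [-0.8 -1.1  6.9] w 0.0156 gf 8.0
units [0.007 0.006 0.011] twist [-0.0002 -0.0001 -0.0002] j [-0.85  0.2   0.9   1.83 -0.17  1.19 -0.2 ]
post_top 0.62 [0.5433 0.0035 0.167 ] local [-69.4  29.4] q -0.401 r 0.0754
top post_top 0.2 [ 0.4458 -0.2859  0.0012] local [ -76.1 -275.9] q 1.302 r 0.2862
scene post_top 0.59 [0.5464 0.0038 0.1605] local [-66.5  30.6] q -0.431 r 0.0733
[[-0.06, -0.02, 0], [-0.12, -0.04, 0], [-0.18, -0.05, 0], [-0.24, -0.05, 0], [-0.3, -0.05, 0], [-0.36, -0.05, 0], [-0.42, -0.04, 0], [-0.48, -0.02, 0], [-0.54, -0.0, 0], [-0.59, 0.02, 0], [-0.64, 0.05, 0], [-0.69, 0.09, 0], [-0.74, 0.12, 0], [-0.78, 0.17, 0], [-0.82, 0.21, 0], [-0.86, 0.26, 0], [-0.89, 0.32, 0], [-0.92, 0.37, 0]]
[[-0.02, 0.06, 0], [-0.04, 0.12, 0], [-0.05, 0.18, 0], [-0.05, 0.24, 0], [-0.06, 0.3, 0], [-0.05, 0.36, 0], [-0.04, 0.42, 0], [-0.02, 0.48, 0], [-0.0, 0.54, 0], [0.02, 0.59, 0], [0.05, 0.64, 0], [0.09, 0.69, 0], [0.12, 0.74, 0], [0.17, 0.79, 0], [0.21, 0.82, 0], [0.26, 0.86, 0], [0.32, 0.89, 0], [0.37, 0.92, 0]]
[[0.06, 0.02, 0], [0.12, 0.04, 0], [0.18, 0.05, 0], [0.24, 0.05, 0], [0.3, 0.06, 0], [0.36, 0.05, 0], [0.42, 0.04, 0], [0.48, 0.03, 0], [0.54, 0.0, 0], [0.59, -0.02, 0], [0.64, -0.05, 0], [0.69, -0.08, 0], [0.74, -0.12, 0], [0.79, -0.17, 0], [0.82, -0.21, 0], [0.86, -0.26, 0], [0.89, -0.32, 0], [0.92, -0.37, 0]]
[[0.02, -0.06, 0], [0.04, -0.12, 0], [0.05, -0.18, 0], [0.05, -0.24, 0], [0.06, -0.3, 0], [0.05, -0.36, 0], [0.04, -0.42, 0], [0.03, -0.48, 0], [0.01, -0.54, 0], [-0.02, -0.59, 0], [-0.05, -0.64, 0], [-0.08, -0.69, 0], [-0.12, -0.74, 0], [-0.17, -0.79, 0], [-0.21, -0.83, 0], [-0.26, -0.86, 0], [-0.31, -0.89, 0], [-0.37, -0.92, 0]]
```

play_rows(twist=[[0,0,0],[0,0,0],[0,0,0],[0,0,0],[0,0,0],[0,0,0],[0,0,0],[0,0,0],[0,0,0],[0,0,0],[0,0,0],[0,0,0],[0,0,0],[0,0,0],[0,0,0],[0,0,0],[0,0,0],[0,0,0],[0,0,0]], translation=[[-0.06,-0.02,0],[-0.12,-0.04,0],[-0.18,-0.05,0],[-0.24,-0.05,0],[-0.3,-0.05,0],[-0.36,-0.05,0],[-0.42,-0.04,0],[-0.48,-0.02,0],[-0.54,0,0],[-0.59,0.02,0],[-0.64,0.05,0],[-0.69,0.09,0],[-0.74,0.12,0],[-0.78,0.17,0],[-0.82,0.21,0],[-0.86,0.26,0],[-0.89,0.32,0],[-0.92,0.37,0],[-0.92,0.37,0]], grip=[1,1,1,1,1,1,1,1,1,1,1,1,1,1,1,1,1,1,1])

```text
clock: 18.95
tcp_pos: [0.5558, -0.0986, 0.1491]
orientation: [0.806, 0.592, 0.001, 0.0]
contact_force: [1.6, 0.6, 6.6]
grip_width: 0.0157
grasp_force: 8.0
```

```bash
python3 g.py -.0273 -.0645 .149
```

```text
t 18.95 tcp [ 0.5558 -0.0986  0.1491] local mm [-27.  -64.3 149.1] F [1.6 0.6 6.6] w 0.0157 gf 8.0
units [-0.002 -0.003  0.001] twist [ 0.0003 -0.0002 -0.0001] j [-0.68  0.27  0.95  1.79 -0.23  1.2   0.02]
```

Tracking is good, so I'll continue with the next two quarter turns.

play_rows(twist=[[0,0,0],[0,0,0],[0,0,0],[0,0,0],[0,0,0],[0,0,0],[0,0,0],[0,0,0],[0,0,0],[0,0,0],[0,0,0],[0,0,0],[0,0,0],[0,0,0],[0,0,0],[0,0,0],[0,0,0],[0,0,0],[0,0,0]], translation=[[-0.02,0.06,0],[-0.04,0.12,0],[-0.05,0.18,0],[-0.05,0.24,0],[-0.06,0.3,0],[-0.05,0.36,0],[-0.04,0.42,0],[-0.02,0.48,0],[0,0.54,0],[0.02,0.59,0],[0.05,0.64,0],[0.09,0.69,0],[0.12,0.74,0],[0.17,0.79,0],[0.21,0.82,0],[0.26,0.86,0],[0.32,0.89,0],[0.37,0.92,0],[0.37,0.92,0]], grip=[1,1,1,1,1,1,1,1,1,1,1,1,1,1,1,1,1,1,1])

```text
clock: 20.85
tcp_pos: [0.6543, -0.09, 0.1492]
orientation: [0.806, 0.593, 0.0, -0.0]
contact_force: [0.5, 0.8, 5.8]
grip_width: 0.0157
grasp_force: 8.0
```

```bash
python3 g.py .0644 -.0274 .149
```

```text
t 20.85 tcp [ 0.6543 -0.09    0.1492] local mm [ 64.4 -26.8 149.2] F [0.5 0.8 5.8] w 0.0157 gf 8.0
units [-0.006  0.     0.002] twist [-0.     -0.0001  0.0002] j [-0.54  0.5   0.87  1.54 -0.39  1.28  0.08]
```

play_rows(twist=[[0,0,0],[0,0,0],[0,0,0],[0,0,0],[0,0,0],[0,0,0],[0,0,0],[0,0,0],[0,0,0],[0,0,0],[0,0,0],[0,0,0],[0,0,0],[0,0,0],[0,0,0],[0,0,0],[0,0,0],[0,0,0],[0,0,0]], translation=[[0.06,0.02,0],[0.12,0.04,0],[0.18,0.05,0],[0.24,0.05,0],[0.3,0.06,0],[0.36,0.05,0],[0.42,0.04,0],[0.48,0.03,0],[0.54,0,0],[0.59,-0.02,0],[0.64,-0.05,0],[0.69,-0.08,0],[0.74,-0.12,0],[0.79,-0.17,0],[0.82,-0.21,0],[0.86,-0.26,0],[0.89,-0.32,0],[0.92,-0.37,0],[0.92,-0.37,0]], grip=[1,1,1,1,1,1,1,1,1,1,1,1,1,1,1,1,1,1,1])

```text
clock: 22.75
tcp_pos: [0.6455, 0.009, 0.1491]
orientation: [0.806, 0.593, -0.0, -0.001]
contact_force: [-0.4, -0.2, 6.6]
grip_width: 0.0156
grasp_force: 8.0
```

play_rows(twist=[[0,0,0],[0,0,0],[0,0,0],[0,0,0],[0,0,0],[0,0,0],[0,0,0],[0,0,0],[0,0,0],[0,0,0],[0,0,0],[0,0,0],[0,0,0],[0,0,0],[0,0,0],[0,0,0],[0,0,0],[0,0,0],[0,0,0]], translation=[[0.02,-0.06,0],[0.04,-0.12,0],[0.05,-0.18,0],[0.05,-0.24,0],[0.06,-0.3,0],[0.05,-0.36,0],[0.04,-0.42,0],[0.03,-0.48,0],[0.01,-0.54,0],[-0.02,-0.59,0],[-0.05,-0.64,0],[-0.08,-0.69,0],[-0.12,-0.74,0],[-0.17,-0.79,0],[-0.21,-0.83,0],[-0.26,-0.86,0],[-0.31,-0.89,0],[-0.37,-0.92,0],[-0.37,-0.92,0]], grip=[1,1,1,1,1,1,1,1,1,1,1,1,1,1,1,1,1,1,1])

```text
clock: 24.65
tcp_pos: [0.5467, -0.0003, 0.1491]
orientation: [0.806, 0.592, -0.0, -0.001]
contact_force: [0.2, -1.5, 7.6]
grip_width: 0.0156
grasp_force: 8.0
```

```bash
python3 g.py -.070 0 .149; python3 arc.py -.403 0 10; python3 wl.py|grep -E "pointer|disc|post"
```

```text
t 24.65 tcp [ 5.467e-01 -3.000e-04  1.491e-01] local mm [-65.   26.8 149.1] F [ 0.2 -1.5  7.6] w 0.0156 gf 8.0
units [-0.268 -0.049  0.001] twist [-0.0003 -0.0002 -0.0002] j [-0.88  0.21  0.94  1.83 -0.18  1.19 -0.19]
[[-0.03, -0.01, 0], [-0.05, -0.02, 0], [-0.08, -0.03, 0], [-0.11, -0.04, 0], [-0.13, -0.04, 0], [-0.16, -0.05, 0], [-0.19, -0.05, 0], [-0.22, -0.05, 0], [-0.25, -0.06, 0], [-0.27, -0.06, 0]]
post_top 0.6 [ 0.5444 -0.0023  0.1647] local [-66.7  24.2] q -0.348 r 0.0709
top pointer 0.51 [ 0.4042 -0.139   0.0009] local [-159.7 -148.1] q 0.748 r 0.2178
scene post_top 0.84 [0.5465 0.0043 0.1611] local [-66.6  31.1] q -0.437 r 0.0735
scene pointer 0.95 [ 0.5141 -0.0198  0.1114] local [-90.4  -1.5] q 0.017 r 0.0904
```

play_rows(twist=[[0,0,0],[0,0,0],[0,0,0],[0,0,0],[0,0,0],[0,0,0],[0,0,0],[0,0,0],[0,0,0],[0,0,0]], translation=[[-0.03,-0.01,0],[-0.06,-0.02,0],[-0.1,-0.03,0],[-0.14,-0.04,0],[-0.18,-0.05,0],[-0.22,-0.05,0],[-0.25,-0.05,0],[-0.27,-0.05,0],[-0.27,-0.05,0],[-0.27,-0.05,0]], grip=[1,1,1,1,1,1,1,1,1,1])

```text
clock: 26.4
tcp_pos: [0.534, -0.0237, 0.149]
orientation: [0.806, 0.592, -0.0, -0.001]
contact_force: [-1.4, 0.2, 9.0]
grip_width: 0.0156
grasp_force: 8.0
```

```bash
python3 g.py -.070 0 .149
```

```text
t 26.4 tcp [ 0.534  -0.0237  0.149 ] local mm [-70.2   0.7 149. ] F [-1.4  0.2  9. ] w 0.0156 gf 8.0
units [-0.007  0.002  0.   ] twist [-0.0005 -0.0002  0.    ] j [-0.87  0.18  0.96  1.86 -0.16  1.18 -0.16]
```

play_rows(twist=[[0,0,0],[0,0,0],[0,0,0],[0,0,0],[0,0,0],[0,0,0],[0,0,0],[0,0,0],[0,0,0],[0,0,0],[0,0,0],[0,0,0]], translation=[[-0.007,0,0],[-0.007,0,0],[-0.007,0,0],[-0.007,0,0],[-0.007,0,0],[-0.007,0,0],[-0.007,0,-0.1],[-0.007,0,-0.25],[-0.007,0,-0.45],[-0.007,0,-0.65],[-0.007,0,-0.75],[-0.007,0,-0.75]], grip=[1,1,0.3,0.3,0.3,0.3,0.3,0.3,0.3,0.3,0.3,0.3])

```text
clock: 27.6
tcp_pos: [0.5357, -0.0249, 0.2257]
orientation: [0.806, 0.592, 0.002, 0.001]
contact_force: [0.1, 0.3, -0.4]
grip_width: 0.0309
grasp_force: 0.0
```

play_rows(twist=[[0,0,0],[0,0,0],[0,0,0],[0,0,0],[0,0,0],[0,0,0]], translation=[[0,-0.1,0],[0,-0.3,0],[0,-0.5,0],[0,-0.65,0],[0,-0.7,0],[0,-0.7,0]], grip=[0.37,0.37,0.37,0.37,0.37,0.37])

```text
clock: 28.2
tcp_pos: [0.4673, -0.0036, 0.2233]
orientation: [0.806, 0.593, 0.0, -0.0]
contact_force: [1.0, -0.2, 0.7]
grip_width: 0.0273
grasp_force: 0.0
```

```bash
python3 g.py -.140 0 .119;python3 wl.py pics/f.png; python3 wl.py |grep -E "post|pointer"; python3 - <<'E'
from h import *
c=arm.capture("scene");a=c["color"][130:290,150:370,::-1];cv2.imwrite("pics/g.png",cv2.resize(a,None,fx=3,fy=3,interpolation=cv2.INTER_CUBIC))
E
```

```text
t 28.2 tcp [ 0.4673 -0.0036  0.2233] local mm [-139.9   -0.   223.3] F [ 1.  -0.2  0.7] w 0.0273 gf 0.0
units [-1.000e-03 -1.000e-03  1.043e+00] twist [-0.0002 -0.0003  0.0002] j [-0.99 -0.16  0.87  1.91  0.12  1.34 -0.46]
post_top 0.71 [ 0.529  -0.0221  0.1663] local [-75.4   0.8] q -0.01 r 0.0754
disc 0.87 [ 0.6013 -0.0447  0.1212] local [0.3 0.7] q -2.024 r 0.0008
pointer 0.84 [ 0.508  -0.0148  0.1106] local [-97.7   1.4] q -0.014 r 0.0977
guide 0.76 [0.5315 0.0781 0.1695] local [-103.    97.1] q -0.756 r 0.1415
top sash_edge 0.27 [ 0.4452 -0.2837  0.0015] local [ -77.4 -273.9] q 1.295 r 0.2847
scene post_top 0.6 [ 0.5323 -0.0192  0.1611] local [-73.1   4.5] q -0.061 r 0.0733
scene pointer 0.69 [ 0.5119 -0.0186  0.1103] local [-92.8  -1. ] q 0.011 r 0.0928
scene sash_edge 0.59 [ 0.5016 -0.0104  0.1174] local [-105.1    3.7] q -0.035 r 0.1052
scene sash_handle 0.62 [ 0.4657 -0.0038  0.1227] local [-141.3   -0.7] q 0.005 r 0.1413
post_top 0.81 [ 0.5293 -0.023   0.1661] local [-74.9   0. ] q -0.0 r 0.0749
top post_top 0.44 [ 0.4062 -0.1355  0.0016] local [-158.8 -144.2] q 0.737 r 0.2145
scene post_top 0.74 [ 0.5323 -0.023   0.1608] local [-72.    0.8] q -0.011 r 0.072
scene pointer 0.93 [ 0.513  -0.0172  0.1111] local [-92.2   0.6] q -0.007 r 0.0922
```

View pics/f.png

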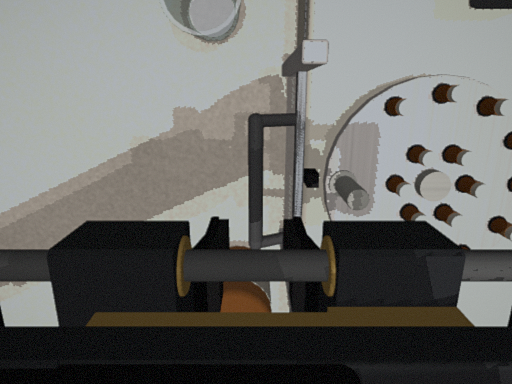

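View pics/g.png

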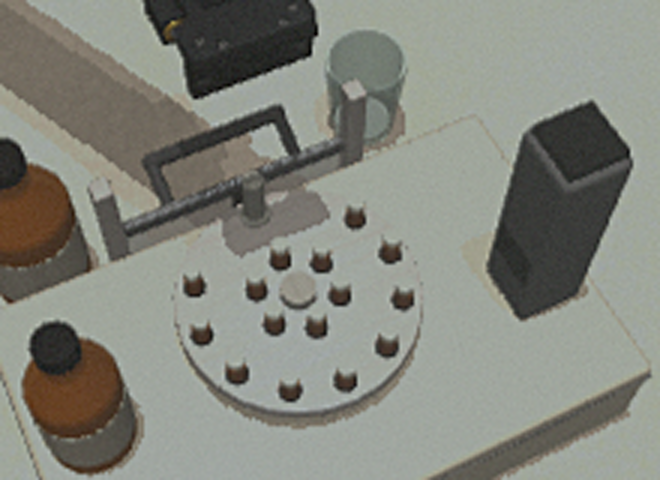

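The wrist view shows the post base (345,180) and the black pointer (311,177) in line with the disc hub (433,184). The scene crop shows the shield down and the post at its middle (255,195).

play_rows(twist=[[0,0,0],[0,0,0],[0,0,0],[0,0,0],[0,0,0],[0,0,0],[0,0,0]], translation=[[0,0,0.15],[0,0,0.35],[0,0,0.5],[0,0,0.65],[0,0,0.75],[0,0,0.8],[0,0,0.8]], grip=[0.37,0.37,0.37,0.37,0.37,0.37,0.37])

```text
clock: 30.45
tcp_pos: [0.4674, -0.004, 0.1432]
orientation: [0.806, 0.592, -0.0, -0.0]
contact_force: [0.1, 0.4, -0.1]
grip_width: 0.0275
grasp_force: 0.0
```

play_rows(twist=[[0,0,0],[0,0,0],[0,0,0],[0,0,0],[0,0,0],[0,0,0],[0,0,0],[0,0,0],[0,0,0]], translation=[[0,0,0.1],[0,0,0.2],[0,0,0.3],[0,0,0.3],[0,0,0.3],[0,0,0.3],[0,0,0.3],[0,0,0.3],[0,0,0.3]], grip=[0.37,0.37,0.37,0.37,1,1,1,1,1], squeeze=22)

```text
clock: 31.35
tcp_pos: [0.467, -0.0036, 0.1138]
orientation: [0.806, 0.592, -0.0, -0.001]
contact_force: [-4.6, 1.4, 5.6]
grip_width: 0.0112
grasp_force: 22.0
```

```bash
python3 g.py -.140 0 .222
```

```text
t 31.35 tcp [ 0.467  -0.0036  0.1138] local mm [-1.401e+02 -1.000e-01  1.138e+02] F [-4.6  1.4  5.6] w 0.0112 gf 22.0
units [ 1.000e-03 -1.000e-03 -1.082e+00] twist [-0.0006 -0.0001 -0.    ] j [-0.98 -0.01  0.95  2.05  0.    1.1  -0.34]
```

play_rows(twist=[[0,0,0],[0,0,0],[0,0,0],[0,0,0],[0,0,0],[0,0,0],[0,0,0],[0,0,0],[0,0,0],[0,0,0],[0,0,0],[0,0,0]], translation=[[0,0,-0.05],[0,0,-0.13],[0,0,-0.22],[0,0,-0.32],[0,0,-0.42],[0,0,-0.52],[0,0,-0.62],[0,0,-0.72],[0,0,-0.82],[0,0,-0.9],[0,0,-0.95],[0,0,-0.95]], grip=[1,1,1,1,1,1,1,1,1,1,1,1], squeeze=22)

```text
clock: 32.55
tcp_pos: [0.467, -0.0036, 0.2098]
orientation: [0.806, 0.592, -0.0, -0.001]
contact_force: [-7.3, 3.3, 0.4]
grip_width: 0.0113
grasp_force: 22.0
```

play_rows(twist=[[0,0,0],[0,0,0],[0,0,0],[0,0,0],[0,0,0],[0,0,0],[0,0,0],[0,0,0],[0,0,0]], translation=[[0,0,-0.04],[0,0,-0.08],[0,0,-0.11],[0,0,-0.13],[0,0,-0.15],[0,0,-0.17],[0,0,-0.18],[0,0,-0.18],[0,0,-0.18]], grip=[1,1,1,1,1,1,1,1,1])

```text
clock: 33.45
tcp_pos: [0.467, -0.0038, 0.2243]
orientation: [0.806, 0.592, -0.001, -0.0]
contact_force: [2.2, 4.0, -24.8]
grip_width: 0.011
grasp_force: 22.0
```

```bash
python3 g.py -.140 0 .222; python3 wl.py | grep -E "sash|post"
```

```text
t 33.45 tcp [ 0.467  -0.0038  0.2243] local mm [-140.1   -0.3  224.3] F [  2.2   4.  -24.8] w 0.011 gf 22.0
units [0.003 0.001 0.023] twist [-0.0003  0.0004 -0.0001] j [-1.   -0.16  0.87  1.91  0.13  1.34 -0.46]
post_top 0.89 [ 0.5333 -0.0234  0.1674] local [-70.9   0.8] q -0.011 r 0.0709
scene post_top 0.86 [ 0.5314 -0.0194  0.1608] local [-74.   4.] q -0.054 r 0.0741
scene sash_edge 0.97 [ 0.5015 -0.0108  0.2238] local [-105.1    3.3] q -0.032 r 0.1051
scene sash_handle 0.65 [ 0.4685 -0.0056  0.2313] local [-138.1   -1.6] q 0.012 r 0.1381
```

Pulling up meets 25 N at 110 mm of travel, so the shield is at its upper stop. I'll release and retreat upward.

play_rows(twist=[[0,0,0],[0,0,0],[0,0,0],[0,0,0],[0,0,0],[0,0,0],[0,0,0],[0,0,0],[0,0,0],[0,0,0],[0,0,0]], translation=[[0,0,0],[0,0,0],[0,0,0],[0,0,0],[0,0,-0.05],[0,0,-0.15],[0,0,-0.3],[0,0,-0.5],[0,0,-0.65],[0,0,-0.7],[0,0,-0.7]], grip=[0.37,0.37,0.37,0.37,0.37,0.37,0.37,0.37,0.37,0.37,0.37])

```text
clock: 35.3
tcp_pos: [0.4683, -0.0039, 0.2976]
orientation: [0.806, 0.592, 0.001, 0.0]
contact_force: [-0.3, 0.0, -0.1]
grip_width: 0.0271
grasp_force: 0.0
```

```bash
python3 g.py -.140 0 .3; python3 wl.py pics/h.png| grep -E "sash|post|pointer"; python3 - <<'E'
from h import *
c=arm.capture("scene");find(c,["reader","flask","big_bottle","beaker","rack","sash_edge","sash_handle"],n=1)
E
```

```text
t 35.3 tcp [ 0.4683 -0.0039  0.2976] local mm [-138.8   -0.   297.6] F [-0.3  0.  -0.1] w 0.0271 gf 0.0
units [ 0.    -0.012 -0.024] twist [ 0.0005 -0.0004 -0.0001] j [-1.   -0.2   0.83  1.78  0.15  1.49 -0.49]
post_top 0.88 [ 0.5316 -0.0215  0.1652] local [-73.2   2. ] q -0.028 r 0.0732
pointer 0.76 [ 0.5137 -0.0131  0.1115] local [-92.8   4.7] q -0.051 r 0.0929
top sash_handle 0.32 [ 0.6022 -0.0517  0.1177] local [ 3.2 -5.7] q 2.085 r 0.0065
scene post_top 0.6 [ 0.5334 -0.0163  0.1593] local [-73.    7.5] q -0.103 r 0.0734
scene pointer 0.83 [ 0.5143 -0.0155  0.1108] local [-91.4   2.7] q -0.029 r 0.0915
scene sash_edge 0.77 [ 0.5012 -0.0098  0.2238] local [-105.7    4.2] q -0.039 r 0.1058
scene sash_handle 0.94 [ 0.4701 -0.0056  0.233 ] local [-136.6   -1.1] q 0.008 r 0.1366
reader spot_point 0.66 [0.6935 0.0904 0.091 ]
flask spot_point 0.93 [ 0.5734 -0.1971  0.089 ]
big_bottle spot_point 0.75 [ 0.4006 -0.1402 -0.0024]
beaker spot_point 0.75 [ 4.724e-01  1.513e-01 -2.000e-04]
sash_edge spot_point 0.75 [ 0.5001 -0.011   0.2268]
sash_handle spot_point 0.9 [ 0.4671 -0.003   0.2355]
```

View pics/h.png

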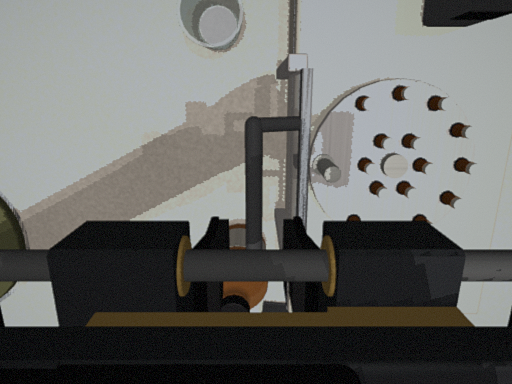

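The wrist view shows the shield up (handle at 252,180), the post (322,165) in line with the hub (395,165), and the fingers clear of everything.

```bash
python3 -c "
from bench import arm
print(arm.job_done())"
```

```text
the job is handed in; nothing more can be done
None
```

I slid the shield fully down, turned the carousel anticlockwise to the pointer and on through one more full turn, then slid the shield fully up, let go and handed the job in at about 36 s; the reader, bottles and beaker measured where they started, but the rack was not found in the last check, and the job's verdict was not reported back.

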